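# Latch the board holder and find the socket for its lock nut

### The job

Swing the red latch of the board holder shut until it rests in its brass catch. Then try the two nut sockets on the holder's hex nut to find the one that fits, standing a socket that does not fit upright back on the bench, and finish with the fitting one fully down on the nut, the gripper still holding it: do not let go at the end. Leave the latch shut and the other parts on the bench where they are.

Things in the scene. Friction and masses are not known exactly. Their poses are not given: they have to be found in the camera images.
- latch (a joint): the red swing latch of the board holder, rad: 0 = closed, lying in the brass catch (hard stop); grows as it opens, clockwise seen from above, up to 1.4; starts 0.6 to 1.1 open; stays where it is left (friction, about 1 N at the knob); it swings level about a vertical pin
- latch_knob (a point): top of the black round upright knob on the latch, 16 mm diameter, its lower end 36 mm below this point at the top of the latch bar (red bar 16 mm wide, 8 mm thick, 165 mm long from the pin); 115 mm from the hinge pin; about 81 mm above the bench
- latch_hinge (a point): point on the vertical hinge pin of the latch, at bar mid height (41 mm above the bench); with the latch closed the knob lies from here straight along the holder's -x direction
- catch (a point): middle of the brass catch on the holder where the latch end rests when closed, 163 mm from the hinge pin, 40 mm above the bench; open to the holder's +y side; its lip reaches 56 mm above the bench. Axes those of the holder
- holder: fixed cast iron board holder, 220 x 260 mm slab, 24 mm thick, origin under its centre on the bench, holding a green circuit board; x and y along its sides. A side lever with a black ball (82 mm high) stands at its x +100, y -140 mm. Does not move
- nut (a point): seat of the fixed steel hex nut: point on its vertical axis, on top of the round iron boss (66 mm wide, 45 mm above the bench) it sits on. Nut 30 mm across flats, 16 mm high, its top 3 mm narrower; brass stud (18 mm wide) ends 6 mm above it. Axes of the holder: a flat is square to x, then every 60 deg. A fully seated socket has its mouth at this point
- socket_a: nut socket standing mouth down, 80 mm tall, 0.3 kg; origin at centre of its open mouth (underside), z up. Lower 40 mm: hexagonal steel sleeve, 46 mm across flats, hex bore 30 mm deep; flats of both square to its x axis, then every 60 deg. Upper 40 mm: blue square adapter to grip, 24 x 24 mm, sides along x and y. One of the two sockets fits the nut; only trying tells which
- socket_b: second nut socket, outside and axes the same as socket_a. Only the bores differ: the one that fits slips fully down over the nut (about 1.3 mm play all round, 8 deg of yaw play when centred), the other is too small and stops on top of the nut, its mouth about 16 mm above the seat
- insulator: bystander: clear glass insulator, 64 mm wide, 62 mm tall, origin under its centre
- bushing_1: bystander: white nylon joystick bushing, ring 32 mm wide, 18 mm tall, origin under its centre
- bushing_2: bystander: white nylon joystick bushing, as the other
- coin_cup: bystander: steel coin return cup, open box 70 x 85 x 45 mm, origin under its centre
- fan_housing: bystander: grey plastic fan housing, 80 x 80 x 25 mm, origin under its centre

How it is judged (in metres and radians):
On the way, in this order (a step that is already met when the one before it is completed fails the run):
1. the latch is swung shut into its catch (value of joint latch below 0.06 rad), for 0.2 s.
2. a socket sits fully down on the nut (((z of socket_a in the frame of nut between -0.004 and 0.005 m and horizontal distance between socket_a and nut below 0.005 m and angle between socket_a's own z axis and vertical below 0.1 rad) or (z of socket_b in the frame of nut between -0.004 and 0.005 m and horizontal distance between socket_b and nut below 0.005 m and angle between socket_b's own z axis and vertical below 0.1 rad))), for 0.2 s.
At the end, for the whole second after the job is handed in: The latch is within 0.06 rad of shut; one socket is fully down on the nut (mouth within 5 mm of the seat in height and 5 mm sideways, tilted under 0.1 rad), at rest and still gripped by the fingers (over 1 N); the other stands upright on the bench, not touched by the fingers (value of joint latch below 0.06 rad and ((z of socket_a in the frame of nut between -0.004 and 0.005 m and horizontal distance between socket_a and nut below 0.005 m and angle between each of socket_a, socket_b's own z axis and vertical below 0.1 rad and contact force between the fingers and socket_a above 1 N and linear speed of socket_a below 0.02 m/s and height (world z) of socket_b between -0.006 and 0.006 m and contact force between the fingers and socket_b below 0.1 N) or (z of socket_b in the frame of nut between -0.004 and 0.005 m and horizontal distance between socket_b and nut below 0.005 m and angle between each of socket_b, socket_a's own z axis and vertical below 0.1 rad and contact force between the fingers and socket_b above 1 N and linear speed of socket_b below 0.02 m/s and height (world z) of socket_a between -0.006 and 0.006 m and contact force between the fingers and socket_a below 0.1 N))); the arm keeps its last pose, push and grip.
It fails at once if the insulator is moved more than 20 mm (distance of insulator from where it was at the start of the episode above 0.02 m).
It fails at once if the bushing 1 is moved more than 20 mm (distance of bushing_1 from where it was at the start of the episode above 0.02 m).
It fails at once if the bushing 2 is moved more than 20 mm (distance of bushing_2 from where it was at the start of the episode above 0.02 m).
It fails at once if the coin cup is moved more than 20 mm (distance of coin_cup from where it was at the start of the episode above 0.02 m).
It fails at once if the fan housing is moved more than 20 mm (distance of fan_housing from where it was at the start of the episode above 0.02 m).
It also fails if it takes over 64 s, if anything falls off the work surface, if the arm or the gripper's body presses on something with over 40 N, if the wrist force passes 120 N, or if a joint passes its speed limit or range.

### The arm

A 6-joint arm with a two-finger parallel gripper is mounted at the origin on the work surface. World frame = base frame: x ahead of the robot, y to its left, z up, the work surface at z = 0. Lengths are in m, angles in degrees, forces in N, time in s.
With the tool pointing down it reaches from about 0.225 to 0.875 m from the base axis. Payload 3.4 kg.
Tool frame: the origin (TCP) lies between the finger pads; the fingertips stand 14 mm ahead of it and the grasp point (between the pads) lies 5 mm behind it; z points along the fingers, y is the line along which they close (so a half turn about z gives the same grasp; the last joint's range is limited). The gripper opens to 85 mm and grips with 20 to 120 N. Pads are 22 mm wide; open, the fingers measure 114 mm over their backs; the gripper's body (76 mm by 85 mm) begins 54 mm behind the grasp point. The pads swing forward as they close: fully open they stand 13 mm farther back than shut.
Start: joints at [-75.516, 15.808, 86.224, -0, 77.962, -6.933], TCP at [0.21, -0.535, 0.245] pointing down, gripper open.
Joint ranges: [-165.64, 165.64], [-43.16, 119.46], [12.63, 154.43], [-67.54, 247.53], [6.08, 155.33], [-154.97, 154.97]. Speed limits (degrees/s): [147.25, 147.25, 180, 180, 180, 180].

### API

Orientations are given as [roll, pitch, yaw] about the fixed x, y, z axes, in that order (R = Rz(yaw) Ry(pitch) Rx(roll)).
In Python, from bench import ctrl gives the robot as it stands.
- The arm moves only by the shell command python3 -m creep 'ROWS'. ROWS is JSON, a list of rows, each a list of 7 numbers: the shift along the world's x, y, z in units of 0.2 m (1.0 is 0.2 m), then the turn, a rotation vector about the world's x, y, z in units of 120 degrees (1.0 is 120 degrees), then the closure, from -1 (fully open) to 1 (shut). In form: [[tx, ty, tz, rx, ry, rz, grip], ...]. A call has exactly 5 rows; each row is the pose to reach, as a shift and turn from the pose commanded when the call began; what a row does not reach only later rows make up. A row lasts 1/8 s, in which the tool goes at most 62.5 mm and 10.7 degrees, less where a joint would pass 70% of its speed; a pose out of reach is approached as far as the arm can. A call with a number of a shift or a turn outside -1 to 1 is refused whole. A call with a gripper value outside its range is refused whole. The fingers move at their own pace and stop on an object; the grip force is fixed at half the most. Time passes only in rows, so rows that repeat a pose let the fingers close, or fill a call up. It gives the time, the measured TCP pose, the force, the opening and the grip force at its end, in the units of the state.
- ctrl.sense(): the state, without advancing time (a new reading comes with each control period).
- ctrl.get_image(name): name is "scene" or "side" or "wrist"; returns the picture (400x640x3 uint8, red, green, blue); there is no depth.
- ctrl.camera_info(name): a dict with "fov_y" (degrees; the focal length in pixels is half the picture's height over the tangent of half this angle, whatever the lens; pixels are square), "cx", "cy" (the principal point, pixels), "rvec" (rotation vector, rad) and "tvec" (3), from world to camera coordinates, as OpenCV has them; the wrist camera has in their place "T_tool_cam" (4x4, takes a point from camera to tool coordinates, whose origin is the TCP and whose axes are the flange's). Camera axes: x right, y down, z forward; pixel columns grow to the right and rows downward; lengths in m; the calibration is good to about 2 mm. The wrist camera is an equidistant fisheye: a pixel r from the principal point sees the ray r / f radians off the axis. A picture is of the moment at which its call begins: read the wrist's pose just before it. camera_info takes no time and is no camera call.
- ctrl.close_job(): hands the job in; it is judged then, once.
The state is a dict: "time": time; "q": joint angles; "joint_velocities": joint speeds; "joint_torque": joint torques, N m; "eef_pos": TCP position; "orientation": TCP orientation; "force": force on the tool from outside, world axes, zero at the start; "wrist_torque": the same for the moment, N m; "gripper_width": finger opening in m; "grip_force": force on a finger pad.
Only numpy, scipy, OpenCV 4.12 (cv2) and the standard library are available. Lean on these libraries where they do the work, as an engineer would, in place of code of your own. Each camera call takes 0.05 s, during which the arm holds its last target. There are 200 camera calls.

## Working session

There is one attempt and no reset: what is moved stays moved. The work goes in short steps, Python scripts to look and compute and a shell command to move; the robot and the scene stay as the last step left them, time stands still between calls to the robot, and variables do not carry over. Pictures are saved under pics/ and viewed, at most 10 in all, crops included, and the job is handed in when it is done.

```bash
mkdir -p pics; ls; cat > h.py <<'E'
import numpy as np, cv2
from bench import ctrl
from scipy.spatial.transform import Rotation as R
def cam(n):
    c=ctrl.camera_info(n); f=200/np.tan(np.radians(c['fov_y'])/2); return c,f
def ray(n,u,v,st=None):
    "origin, unit direction in world"
    c,f=cam(n); x=np.array([u-c['cx'],v-c['cy']],float)
    if n=='wrist':
        r=np.hypot(*x); th=r/f; d=np.r_[x/max(r,1e-9)*np.sin(th),np.cos(th)]
        T=np.array(c['T_tool_cam']); M=R.from_euler('xyz',st['orientation'],degrees=True).as_matrix()
        return M@T[:3,3]+np.array(st['eef_pos']), M@T[:3,:3]@d
    M=cv2.Rodrigues(np.array(c['rvec'],float))[0]; t=np.array(c['tvec'],float).ravel()
    d=M.T@np.r_[x/f,1]; return -M.T@t, d/np.linalg.norm(d)
def onz(n,u,v,z,st=None):
    o,d=ray(n,u,v,st); return o+d*(z-o[2])/d[2]
def tri(rays):
    A=np.zeros((3,3));b=np.zeros(3)
    for o,d in rays:
        P=np.eye(3)-np.outer(d,d);A+=P;b+=P@o
    x=np.linalg.solve(A,b); return x,[np.linalg.norm((np.eye(3)-np.outer(d,d))@(x-o)) for o,d in rays]
def proj(n,p):
    c,f=cam(n);M=cv2.Rodrigues(np.array(c['rvec'],float))[0];q=M@np.array(p)+np.array(c['tvec'],float).ravel()
    return np.array([c['cx']+f*q[0]/q[2],c['cy']+f*q[1]/q[2]])
def snap(n,name):
    st=ctrl.sense(); im=ctrl.get_image(n); cv2.imwrite(f'pics/{name}.png',im[:,:,::-1]); return st,im
E
python3 - <<'E'
from h import *
import json
for n in ('scene','side','wrist'):
    st,im=snap(n,n+'0'); c,f=cam(n); print(n,f,c)
print(st)
a=[cv2.imread(f'pics/{n}0.png') for n in('scene','side')]
E
```

```text
pics
scene 470.1569534290801 {'fov_y': 46.08881842614912, 'cx': 322.4327532077552, 'cy': 197.86264146416522, 'rvec': array([ 1.5632842 ,  2.07538811, -0.76627316]), 'tvec': array([ 0.13521214, -0.34437718,  1.6540319 ])}
side 398.42429326350657 {'fov_y': 53.311235721409844, 'cx': 317.31705230621776, 'cy': 203.9108173554357, 'rvec': array([ 2.16140361, -0.02725367,  0.04184003]), 'tvec': array([-0.55404371,  0.09533201,  1.09118005])}
wrist 309.70691628693146 {'fov_y': 65.70646984690485, 'cx': 319.28796799238637, 'cy': 202.07490328358747, 'T_tool_cam': array([[ 3.57935027e-04, -9.54318989e-01, -2.98789456e-01,
         7.69104928e-02],
       [ 9.99999232e-01, -1.29132974e-05,  1.23919419e-03,
        -6.94551671e-04],
       [-1.18644490e-03, -2.98789670e-01,  9.54318252e-01,
        -1.28249309e-01],
       [ 0.00000000e+00,  0.00000000e+00,  0.00000000e+00,
         1.00000000e+00]])}
{'time': 0.1, 'q': array([-7.55164839e+01,  1.58443527e+01,  8.62866983e+01, -1.36444673e-03,
        7.79637448e+01, -6.93249422e+00]), 'joint_velocities': array([-0.09035863, -0.09441066, -0.21595234,  0.02923689, -0.01148763,
        0.01577713]), 'joint_torque': array([ 1.24454673e-03, -4.17698085e+01, -2.46406281e+01, -1.77361671e-04,
        5.93230114e-03,  5.55154642e-06]), 'eef_pos': array([ 0.20983131, -0.53486676,  0.2445315 ]), 'orientation': array([-1.79905736e+02, -1.01176123e-02,  2.14162876e+01]), 'force': array([-0.20323469, -0.33177397,  0.73747118]), 'wrist_torque': array([-0.06045621,  0.02347947, -0.00759805]), 'grip_force': 0.0, 'gripper_width': 0.08491431723838182}
```

View pics/scene0.png

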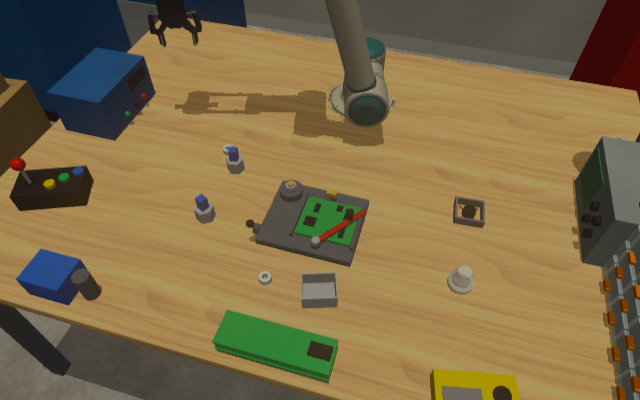

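View pics/side0.png

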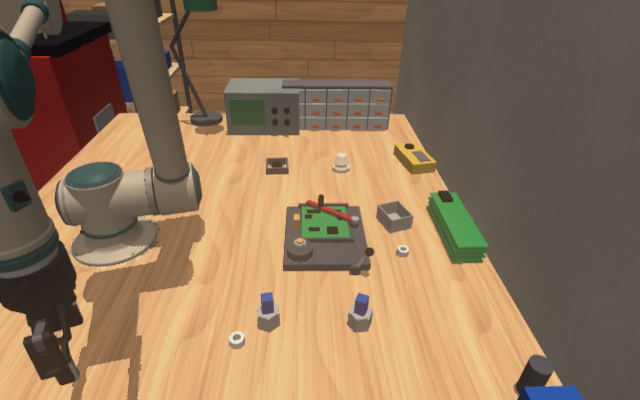

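The scene view shows the holder near (315,222), with the nut at (290,187), the catch at (332,193), the hinge at (315,241) and the sockets at (235,160) and (204,208). The side view shows the sockets at (268,312) and (361,312). I'll take a zoomed composite next.

```bash
python3 - <<'E'
from h import *
a=cv2.imread('pics/scene0.png')[140:270,190:380]; b=cv2.imread('pics/side0.png')[185:345,225:415]
A=cv2.resize(a,None,fx=4,fy=4,interpolation=2)[:, :]; B=cv2.resize(b,None,fx=4,fy=4,interpolation=2)
cv2.imwrite('pics/za.png',A[:520,:760]);cv2.imwrite('pics/zb.png',cv2.resize(b,None,fx=3.7,fy=3.7,interpolation=2))
for n in('scene','side'):
    im=cv2.imread(f'pics/{n}0.png'); h=cv2.cvtColor(im,cv2.COLOR_BGR2HSV)
    for nm,lo,hi in(('blue',(105,110,40),(130,255,255)),('red',(0,170,90),(6,255,255)),('brass',(15,140,120),(28,255,255))):
        m=cv2.inRange(h,lo,hi); k,l,s,c=cv2.connectedComponentsWithStats(m)
        for i in range(1,k):
            if 8<s[i,4]<600 and 190<c[i,0]<420 and 140<c[i,1]<345: print(n,nm,s[i],c[i].round(1))
E
```

```text
scene blue [228 147   9   6  36] [232.1 149.4]
scene blue [196 195  10   7  44] [200.3 198.1]
scene red [353 210  13  11  55] [358.5 214.2]
scene red [319 219  31  23 161] [333.6 229.8]
scene brass [343 142  23   4  34] [354.3 143.8]
scene brass [288 180   6   6  27] [290.4 182.7]
scene brass [327 189  11   7  56] [331.8 191.7]
scene brass [250 234   5   5  11] [252.3 236.7]
side blue [262 293  10   8  51] [266.1 296.5]
side blue [356 294  12   9  69] [361.9 297.8]
side red [307 201  11   6  27] [312.3 203.1]
side red [322 206  29  14  91] [336.2 212.5]
side brass [395 143  41  31 575] [417.1 158.9]
side brass [294 215   5   4  16] [295.9 216.1]
side brass [295 221   3   7   9] [296.3 223.4]
side brass [297 239   6   4  20] [299.2 240.4]
```

View pics/za.png

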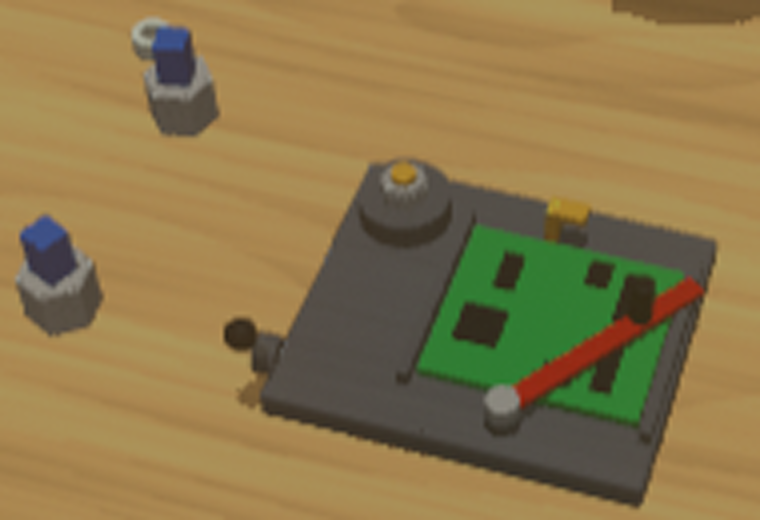

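View pics/zb.png

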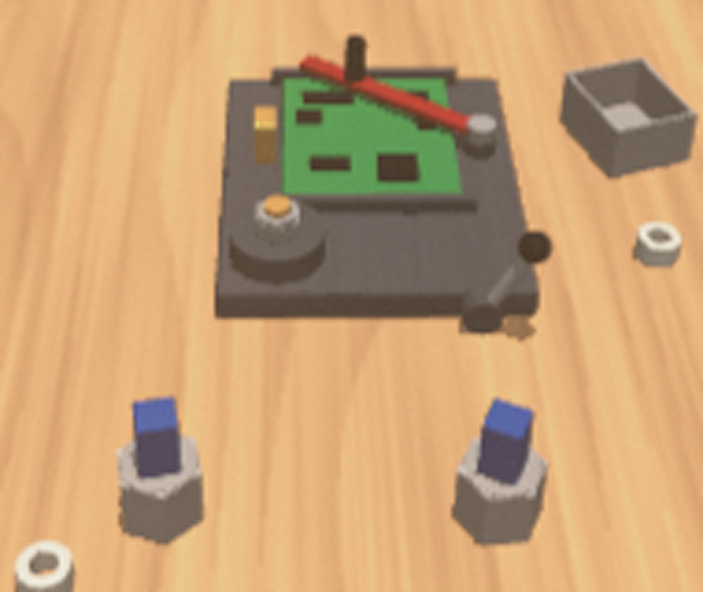

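The crops show, in full-image pixels:

| Feature | Scene | Side |
|---|---|---|
| Knob top | (350,210) | (321,196) |
| Hinge cap | (315.6,238.5) | (355.2,218.4) |
| Stud top | (290.4,182.7) | (299.2,240.4) |
| Blue tops | (232,149), (200,198) | (266,297), (362,298) |
| Slab corners | (283,181), (369,201), (350,263), (256,240) | – |

```bash
python3 - <<'E'
from h import *
P=dict(knob=((350.2,210),(320.9,196)),hinge=((315.6,238),(355.2,218)),stud=((290.4,182.7),(299.2,240.4)),catch=((331.8,191),(296,215)),
 S1=((232.6,149.6),(266.6,296)),S2=((200.8,198),(362.3,297.8)),ball=((250,223.5),(369.7,251.5)))
for k,(a,b) in P.items():
    x,e=tri([ray('scene',*a),ray('side',*b)]); print(k,x.round(4),np.round(e,4))
for c in((283,181),(369,201),(350.2,263),(256,240)): print('corner',onz('scene',*c,.024).round(3))
for c in((232+190-190,0),): pass
for n,z,c in(('coin scene',.045,(319,277)),('b2',.018,(265,277)),('b1',.018,(228,149)),('ins',.03,(460,280)),('fan',.025,(469,207))): print(n,onz('scene',*c,z).round(3))
E
```

```text
knob [0.5652 0.0925 0.0792] [0.0019 0.0019]
hinge [0.6575 0.0249 0.0504] [0.0032 0.0032]
stud [ 0.5036 -0.0915  0.0647] [0.0011 0.0011]
catch [0.4951 0.0257 0.0589] [0.0003 0.0003]
S1 [ 0.4371 -0.2896  0.078 ] [0.0005 0.0005]
S2 [ 0.6345 -0.2975  0.0781] [0.0015 0.0015]
ball [ 0.6731 -0.1437  0.0713] [0.0014 0.0014]
corner [ 0.467 -0.127  0.024]
corner [0.471 0.128 0.024]
corner [0.686 0.126 0.024]
corner [ 0.685 -0.127  0.024]
coin scene [0.759 0.065 0.045]
b2 [ 0.78  -0.067  0.018]
b1 [ 0.381 -0.337  0.018]
ins [0.663 0.395 0.03 ]
fan [0.416 0.399 0.025]
```

```bash
python3 -m creep '[[0.2,0.2,0,0,0,-0.04,-1],[0.4,0.4,0,0,0,-0.09,-1],[0.6,0.6,0,0,0,-0.09,-1],[0.78,0.75,0,0,0,-0.09,-1],[0.78,0.75,0,0,0,-0.09,-1]]'
python3 -m creep '[[0.2,0.2,0,0,0,-0.04,-1],[0.4,0.4,0,0,0,-0.09,-1],[0.6,0.6,0,0,0,-0.09,-1],[0.78,0.75,0,0,0,-0.09,-1],[0.78,0.75,0,0,0,-0.09,-1]]'
python3 - <<'E'
from h import *
import json
st,im=snap('wrist','w1'); json.dump({k:list(st[k]) for k in('eef_pos','orientation')},open('w1.json','w')); print(st['eef_pos'],st['orientation'],st['q'])
E
python3 -m creep '[[0,0.25,0,0,0,0,-1],[0,0.5,0,0,0,0,-1],[0,0.7,0,0,0,0,-1],[0,0.75,0,0,0,0,-1],[0,0.75,0,0,0,0,-1]]'
python3 - <<'E'
from h import *
import json
st,im=snap('wrist','w2'); json.dump({k:list(st[k]) for k in('eef_pos','orientation')},open('w2.json','w')); print(st['eef_pos'],st['orientation'],st['time'])
a=np.vstack([cv2.imread('pics/w1.png')[:,80:],cv2.imread('pics/w2.png')[:,80:]])
cv2.imwrite('pics/w12.png',cv2.resize(a,None,fx=.75,fy=.75,interpolation=3))
E
```

```text
time: 0.78
eef_pos: [0.3678, -0.3829, 0.2452]
orientation: [-179.9, -0.0, 10.9]
force: [-0.6, -0.4, 0.5]
gripper_width: 0.0853
grip_force: 0.0
time: 1.4
eef_pos: [0.5235, -0.2342, 0.2448]
orientation: [-180.0, 0.0, 0.0]
force: [-0.9, -1.1, -0.1]
gripper_width: 0.0854
grip_force: 0.0
[ 0.52350301 -0.234242    0.24479447] [-1.79986345e+02  1.64459983e-03  1.10888117e-02] [-3.10630943e+01  1.57008664e+01  8.64539111e+01  1.10946707e-02
  7.78536791e+01  5.89234819e+01]
time: 2.08
eef_pos: [0.5216, -0.0866, 0.2454]
orientation: [179.9, 0.0, -0.2]
force: [-0.0, 0.0, 0.3]
gripper_width: 0.0853
grip_force: 0.0
[ 0.52156175 -0.0866091   0.24543557] [ 1.79912964e+02  4.34862000e-03 -2.05012738e-01] 2.075
```

View pics/w12.png

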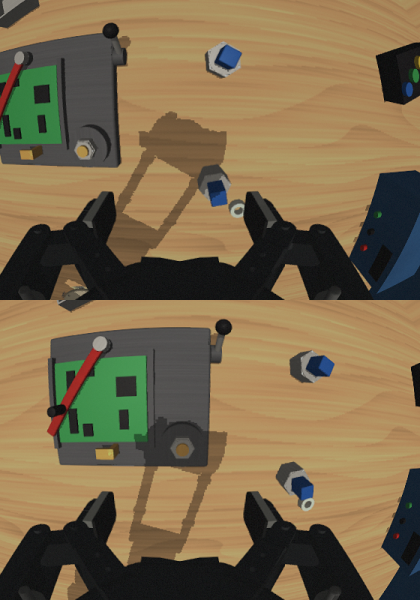

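The two wrist views (0.75 scale; +80 px on x) show the sockets, nut, bar with black knob, hinge cap and the bushing next to socket 1. I'll measure the tops by mask.

```bash
cat > m.py <<'E'
from h import *
import json
def blobs(im,lo,hi,amin=15,amax=3000):
    h=cv2.cvtColor(im,cv2.COLOR_BGR2HSV); m=cv2.inRange(h,lo,hi); k,l,s,c=cv2.connectedComponentsWithStats(m)
    return [(c[i],s[i],l==i) for i in range(1,k) if amin<s[i,4]<amax]
E
python3 - <<'E'
from m import *
for w in('w1','w2'):
    st=json.load(open(w+'.json')); im=cv2.imread(f'pics/{w}.png'); h=cv2.cvtColor(im,cv2.COLOR_BGR2HSV)
    for c,s,m in blobs(im,(105,120,40),(130,255,255),100):
        if not 340<c[0]<540 : continue
        v=h[...,2][m]; t,_=cv2.threshold(v.reshape(-1,1),0,255,cv2.THRESH_OTSU)
        mt=(m&(h[...,2]>t)).astype(np.uint8); k,l,ss,cc=cv2.connectedComponentsWithStats(mt); i=1+np.argmax(ss[1:,4])
        mt=l==i; cs,_=cv2.findContours(mt.astype(np.uint8),0,1); 
        pts=np.array([onz('wrist',u,vv,.08,st)[:2] for u,vv in cs[0][:,0]]); r=cv2.minAreaRect((pts*1000).astype(np.float32))
        print(w,'blue',c.round(1),s[4],t,'top',cc[i].round(1),ss[i,4],'rect mm',np.round(r[0],1),np.round(r[1],1),round(r[2],1))
    for c,s,m in blobs(im,(12,120,90),(30,255,255),30): 
        p=onz('wrist',*c,.067,st)
        if .45<p[0]<.6 and -.15<p[1]<.1: print(w,'brass',c.round(1),s,p.round(4))
    for c,s,m in blobs(im,(0,170,80),(8,255,255),30): print(w,'red',c.round(1),s)
    for c,s,m in blobs(im,(0,0,130),(179,40,255),60,900):
        p=onz('wrist',*c,.05,st)
        print(w,'grey',c.round(1),s,p.round(4))
E
```

```text
w1 blue [383.8  76.2] 726 97.0 top [386.4  74.8] 547 rect mm [ 633.9 -296.8] [22.5 22.7] 64.6
w1 blue [369.4 257.5] 655 95.0 top [372.4 265.5] 291 rect mm [ 437.3 -290. ] [22.4 22.2] 11.2
w1 brass [189.5 201.6] [183 194  14  16 174] [ 0.5049 -0.091   0.067 ]
w1 brass [115.1 206. ] [106 200  19  13 213] [0.4994 0.0158 0.067 ]
w1 brass [140.9 221.3] [124 221  33   2  42] [ 0.4804 -0.0206  0.067 ]
w1 brass [187.8 231.6] [177 231  24   3  32] [ 0.4691 -0.0836  0.067 ]
w1 red [ 90.  117.6] [ 74  84  35  73 613]
w1 red [ 70.7 171.3] [ 65 160  13  25 183]
w1 grey [90.6  8.6] [ 66   0  47  33 349] [0.7558 0.0561 0.05  ]
w1 grey [372.5  81.1] [357  55  44  48 623] [ 0.6298 -0.2885  0.05  ]
w1 grey [105.2  76.8] [ 99  69  13  17 160] [0.6578 0.0252 0.05  ]
w1 grey [192.7 198.3] [179 188  26  25 179] [ 0.5037 -0.0878  0.05  ]
w1 grey [380.5 243.7] [373 234  15  23 133] [ 0.4484 -0.3051  0.05  ]
w1 grey [395.7 280.2] [387 271  19  19 171] [ 0.3973 -0.3288  0.05  ]
w2 blue [506.8  87.8] 761 95.0 top [514.9  87.5] 328 rect mm [ 633.9 -296.3] [22.7 22.6] 63.8
w2 blue [483.  250.4] 670 96.0 top [489.2 256.3] 252 rect mm [ 437.3 -289.6] [23.  22.7] 10.3
w2 brass [322.9 199.7] [315 192  17  16 218] [ 0.5049 -0.09    0.067 ]
w2 brass [219.3 205.4] [207 199  25  14 325] [0.499  0.0214 0.067 ]
w2 red [186.6 103.6] [ 161   65   54   82 1051]
w2 red [153.3 165.8] [143 152  23  30 322]
w2 grey [212.8  57.6] [204  48  19  20 284] [0.658  0.0261 0.05  ]
w2 grey [491.   88.3] [481  67  29  43 384] [ 0.632  -0.2824  0.05  ]
w2 grey [471.8 239.8] [459 226  34  35 330] [ 0.4466 -0.2775  0.05  ]
w2 grey [489.8 272.1] [482 264  17  17 155] [ 0.3964 -0.3175  0.05  ]
```

```bash
python3 -m creep '[[0.05,0.25,0,0,0,0,1],[0.1,0.5,0,0,0,0,1],[0.15,0.75,0,0,0,0,1],[0.155,1,0,0,0,0,1],[0.155,1,0,0,0,0,1]]'
python3 -m creep '[[0,0.15,-0.1,0,0,0,1],[0,0.15,-0.35,0,0,0,1],[0,0.15,-0.6,0,0,0,1],[0,0.15,-0.8,0,0,0,1],[0,0.15,-0.86,0,0,0,1]]'
python3 - <<'E'
from m import *
st=json.load(open('w2.json'));print('knob w2',onz('wrist',153.3,147,.08,st))
a=cv2.imread('pics/w1.png');b=cv2.imread('pics/w2.png')
f=lambda im,u,v:cv2.resize(im[v-32:v+32,u-32:u+32],(300,300),interpolation=cv2.INTER_CUBIC)
cv2.imwrite('pics/sk.png',np.vstack([np.hstack([f(a,375,250),f(b,480,245)]),np.hstack([f(a,380,80),f(b,500,90)])]))
E
```

```text
time: 2.75
eef_pos: [0.5536, 0.1159, 0.245]
orientation: [-180.0, 0.0, -0.0]
force: [0.1, -0.7, -0.1]
gripper_width: 0.0002
grip_force: 0.0
time: 3.38
eef_pos: [0.5518, 0.1422, 0.0708]
orientation: [179.9, 0.3, -0.3]
force: [1.0, -1.2, -0.2]
gripper_width: -0.0001
grip_force: 0.0
knob w2 [0.5675095 0.0873541 0.08     ]
```

View pics/sk.png

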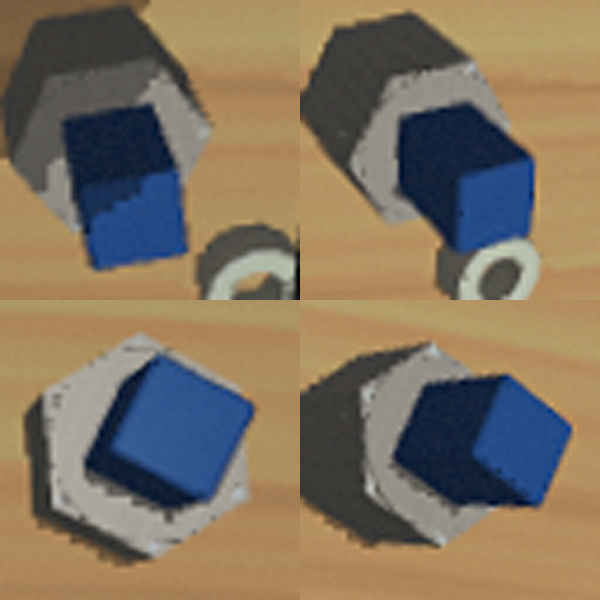

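The top row (socket 1) shows hex vertices at crop (212,130), (152,57), (48,73). The bottom row (socket 2) shows them at (140,35), (250,193), (155,255), (52,188), (55,90). I'll convert these to angles and push the latch.

```bash
python3 - <<'E'
from m import *
st=json.load(open('w1.json'));s=64/300
for nm,c,off,V in(('S1',(.4373,-.2898),(343,218),((212,130),(152,57),(48,73),(75,225))),('S2',(.6339,-.2966),(348,48),((140,35),(250,193),(155,255),(52,188),(55,90)))):
    for v in V:
        p=onz('wrist',off[0]+v[0]*s,off[1]+v[1]*s,.04,st)[:2]-c; a=np.degrees(np.arctan2(p[1],p[0])); print(nm,round(np.hypot(*p)*1e3,1),'vertex ang',round(a,1),'flat mod60',round((a+30)%60,1))
E
python3 -m creep '[[0,-0.05,0,0,0,0,1],[0,-0.1,0,0,0,0,1],[0,-0.15,0,0,0,0,1],[0,-0.2,0,0,0,0,1],[0,-0.25,0,0,0,0,1]]'
python3 -m creep '[[0,-0.04,0,0,0,0,1],[0,-0.08,0,0,0,0,1],[0,-0.12,0,0,0,0,1],[0,-0.14,0,0,0,0,1],[0,-0.15,0,0,0,0,1]]'
```

```text
S1 27.5 vertex ang -82.8 flat mod60 7.2
S1 26.1 vertex ang -22.6 flat mod60 7.4
S1 25.7 vertex ang 39.0 flat mod60 9.0
S1 24.8 vertex ang 163.3 flat mod60 13.3
S2 25.4 vertex ang 1.4 flat mod60 31.4
S2 27.6 vertex ang -112.1 flat mod60 37.9
S2 26.3 vertex ang -172.9 flat mod60 37.1
S2 23.7 vertex ang 118.8 flat mod60 28.8
S2 23.2 vertex ang 60.4 flat mod60 30.4
time: 4.0
eef_pos: [0.5448, 0.0973, 0.0741]
orientation: [-179.6, 0.9, -0.4]
force: [-19.9, 12.1, 17.6]
gripper_width: -0.0003
grip_force: 11.1
time: 4.62
eef_pos: [0.5538, 0.0642, 0.0736]
orientation: [180.0, -0.1, -0.2]
force: [0.3, 0.4, 0.8]
gripper_width: 0.0
grip_force: 0.5
```

```bash
python3 - <<'E'
from m import *
st,im=snap('scene','s1'); st,im2=snap('side','s2')
cv2.imwrite('pics/s12.png',np.hstack([cv2.resize(i[...,::-1][v:v+120,u:u+120],(400,400),interpolation=2) for i,u,v in((im,260,150),(im2,270,155))]))
E
```

```text
(no output)
```

View pics/s12.png

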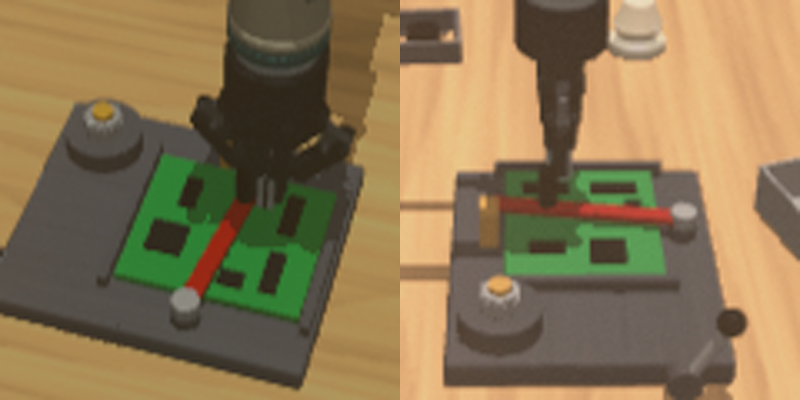

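The left crop shows the bar (190,290)→(245,205) pointing near the catch, and the right crop shows its end next to the catch at (500,205). The latch is almost shut, so I'll push on.

```bash
python3 -m creep '[[0,-0.02,0,0,0,0,1],[0,-0.04,0,0,0,0,1],[0,-0.06,0,0,0,0,1],[0,-0.07,0,0,0,0,1],[0,-0.08,0,0,0,0,1]]'
python3 -m creep '[[0,-0.01,0,0,0,0,1],[0,-0.02,0,0,0,0,1],[0,-0.03,0,0,0,0,1],[0,-0.04,0,0,0,0,1],[0,-0.04,0,0,0,0,1]]'
```

```text
time: 5.35
eef_pos: [0.5529, 0.0485, 0.0733]
orientation: [180.0, 0.0, -0.2]
force: [0.2, 2.0, -1.6]
gripper_width: -0.0
grip_force: 0.5
time: 5.98
eef_pos: [0.5529, 0.0465, 0.0734]
orientation: [-179.4, -0.0, -0.4]
force: [0.3, 19.0, 0.6]
gripper_width: 0.0001
grip_force: 8.7
```

```bash
python3 -m creep '[[0,0.05,0,0,0,0,1],[0,0.1,0,0,0,0,1],[0,0.15,0.2,0,0,0,1],[0,0.2,0.45,0,0,0,-1],[0,0.2,0.6,0,0,0,-1]]'
python3 -m creep '[[-0.1,-0.3,0,0,0,0.03,-1],[-0.2,-0.6,0,0,0,0.06,-1],[-0.29,-0.9,0,0,0,0.09,-1],[-0.29,-0.92,0,0,0,0.09,-1],[-0.29,-0.92,0,0,0,0.09,-1]]'
python3 -m creep '[[-0.1,-0.3,0,0,0,0,-1],[-0.2,-0.6,0,0,0,0,-1],[-0.29,-0.9,0,0,0,0,-1],[-0.29,-0.94,0,0,0,0,-1],[-0.29,-0.94,0,0,0,0,-1]]'
python3 - <<'E'
from h import *
s=ctrl.sense();print(s['eef_pos'],s['orientation'],s['q']); snap('scene','s3');snap('side','s4')
E
```

```text
time: 6.6
eef_pos: [0.554, 0.081, 0.196]
orientation: [179.9, -0.2, -0.1]
force: [0.2, -0.4, 0.1]
gripper_width: 0.0361
grip_force: 0.0
time: 7.22
eef_pos: [0.495, -0.1037, 0.1934]
orientation: [180.0, -0.0, 10.5]
force: [1.0, -0.2, -0.5]
gripper_width: 0.0854
grip_force: 0.0
time: 7.85
eef_pos: [0.4377, -0.2905, 0.193]
orientation: [-179.9, -0.0, 10.6]
force: [0.3, 0.1, -0.4]
gripper_width: 0.0855
grip_force: 0.0
[ 0.43771293 -0.29046797  0.19303029] [-1.79934619e+02 -1.12631004e-02  1.06227471e+01] [-4.11930618e+01  1.36244595e+01  9.70603848e+01  5.26509329e-02
  6.93595925e+01  3.81656060e+01]
```

```bash
cat > latch.py <<'E'
from m import *
import sys
def ang(f,n,st=None):
    im=cv2.imread(f'pics/{f}.png')
    P=[]
    for c,s,m in blobs(im,(0,170,70),(8,255,255),8):
        for v,u in np.argwhere(m):
            p=onz(n,u,v,.045,st)
            if .4<p[0]<.7 and -.1<p[1]<.2: P.append(p[:2])
    P=np.array(P); vx,vy,x,y=cv2.fitLine(P.astype(np.float32),cv2.DIST_L2,0,.01,.01).ravel(); print(f,len(P),'bar dir deg',round(np.degrees(np.arctan2(-vy*np.sign(vx),abs(vx))),2),'x',P[:,0].min().round(3),P[:,0].max().round(3))
E
python3 - <<'E'
from latch import *
ang('scene0','scene');ang('side0','side');ang('s3','scene');ang('s4','side')
E
python3 -m creep '[[0,0,-0.2,0,0,0,-1],[0,0,-0.4,0,0,0,-1],[0,0,-0.55,0,0,0,-1],[0,0,-0.62,0,0,0,-1],[0,0,-0.65,0,0,0,-1]]'
python3 -m creep '[[0,0,-0,0,0,0,-1],[0,0,0,0,0,0,0.2],[0,0,0,0,0,0,1],[0,0,0,0,0,0,1],[0,0,0,0,0,0,1]]'
python3 -m creep '[[0,0,0,0,0,0,1],[0,0,0.1,0,0,0,1],[0,0,0.25,0,0,0,1],[0,0,0.4,0,0,0,1],[0,0,0.45,0,0,0,1]]'
```

```text
scene0 243 bar dir deg 36.49 x 0.525 0.656
side0 118 bar dir deg 36.14 x 0.527 0.647
s3 185 bar dir deg 1.43 x 0.501 0.645
s4 141 bar dir deg 0.85 x 0.506 0.645
time: 8.57
eef_pos: [0.4374, -0.2903, 0.0631]
orientation: [-180.0, 0.0, 10.7]
force: [0.5, -1.0, -0.2]
gripper_width: 0.0852
grip_force: 0.0
time: 9.2
eef_pos: [0.4371, -0.2915, 0.0638]
orientation: [180.0, -0.0, 10.6]
force: [-0.9, 1.0, 2.8]
gripper_width: 0.0231
grip_force: 58.8
time: 9.82
eef_pos: [0.4375, -0.2918, 0.1544]
orientation: [179.9, -0.1, 10.6]
force: [-0.0, -0.5, -2.1]
gripper_width: 0.0231
grip_force: 59.5
```

```bash
python3 -m creep '[[0.08,0.25,0,0,0,-0.03,1],[0.16,0.5,0,0,0,-0.06,1],[0.25,0.75,0,0,0,-0.088,1],[0.337,0.97,0,0,0,-0.088,1],[0.337,1,0,0,0,-0.088,1]]'
python3 -m creep '[[0,0,0,0,0,0,1],[0,0,0,0,0,0,1],[0,0,-0.03,0,0,0,1],[0,0,-0.06,0,0,0,1],[0,0,-0.06,0,0,0,1]]'
python3 - <<'E'
from m import *
st,im=snap('wrist','w3');print(st['eef_pos'],st['orientation']);st,a=snap('scene','s5');st,b=snap('side','s6')
cv2.imwrite('pics/s56.png',np.hstack([cv2.resize(i[...,::-1][v:v+80,u:u+80],(400,400),interpolation=2) for i,u,v in((a,250,130),(b,260,180))]))
E
```

```text
time: 10.45
eef_pos: [0.5043, -0.0885, 0.152]
orientation: [-179.9, 0.1, 0.3]
force: [-0.5, -0.3, -2.3]
gripper_width: 0.0233
grip_force: 60.0
time: 11.08
eef_pos: [0.5037, -0.0916, 0.1405]
orientation: [-180.0, 0.1, 0.0]
force: [-0.2, -1.1, -2.5]
gripper_width: 0.0233
grip_force: 60.0
[ 0.50367164 -0.09159692  0.14054704] [-1.79976618e+02  9.61495610e-02  9.49828683e-03]
```

View pics/s56.png

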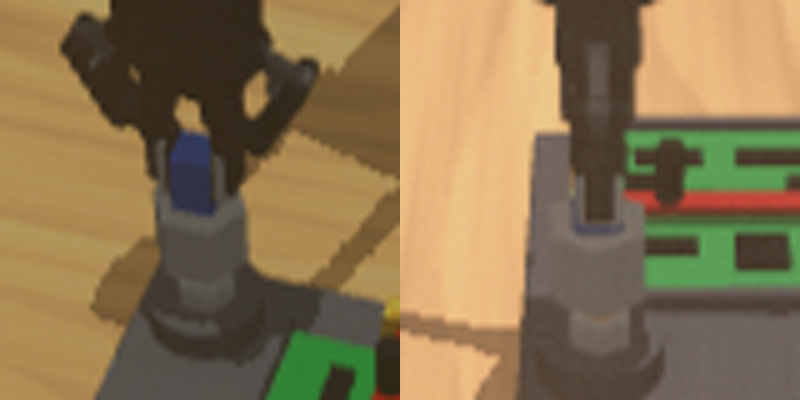

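The crops show the sleeve held upright and centred over the nut in both views. I'll lower it slowly and watch the force.

```bash
python3 -m creep '[[0.005,0.004,-0.03,0,0,0,1],[0.005,0.004,-0.05,0,0,0,1],[0.005,0.004,-0.07,0,0,0,1],[0.005,0.004,-0.085,0,0,0,1],[0.005,0.004,-0.095,0,0,0,1]]'
python3 -m creep '[[0,0,-0.005,0,0,0,1],[0,0,-0.01,0,0,0,1],[0,0,-0.015,0,0,0,1],[0,0,-0.02,0,0,0,1],[0,0,-0.025,0,0,0,1]]'
```

```text
time: 11.85
eef_pos: [0.5053, -0.0905, 0.1221]
orientation: [180.0, 0.0, 0.1]
force: [-0.1, -1.1, -3.3]
gripper_width: 0.0229
grip_force: 60.1
time: 12.48
eef_pos: [0.5054, -0.0905, 0.1173]
orientation: [180.0, -0.0, 0.1]
force: [0.6, -0.4, -2.0]
gripper_width: 0.023
grip_force: 60.1
```

No contact force 7 mm below the nut's top: this socket fits. I'll seat it.

```bash
python3 -m creep '[[0,0,-0.01,0,0,0,1],[0,0,-0.02,0,0,0,1],[0,0,-0.03,0,0,0,1],[0,0,-0.037,0,0,0,1],[0,0,-0.042,0,0,0,1]]'
python3 -m creep '[[0,0,-0.004,0,0,0,1],[0,0,-0.008,0,0,0,1],[0,0,-0.01,0,0,0,1],[0,0,-0.01,0,0,0,1],[0,0,-0.01,0,0,0,1]]'
```

```text
time: 13.1
eef_pos: [0.5053, -0.0905, 0.1088]
orientation: [180.0, 0.0, 0.1]
force: [-0.2, -0.4, -3.0]
gripper_width: 0.0227
grip_force: 60.1
time: 13.72
eef_pos: [0.5054, -0.0904, 0.1087]
orientation: [180.0, -0.1, 0.1]
force: [-1.6, 1.9, 10.0]
gripper_width: 0.0232
grip_force: 62.0
```

```bash
python3 - <<'E'
from latch import *
st,a=snap('scene','s7');st,b=snap('side','s8')
ang('s7','scene');ang('s8','side')
cv2.imwrite('pics/s78.png',np.hstack([cv2.resize(i[...,::-1][v:v+130,u:u+130],(400,400),interpolation=2) for i,u,v in((a,240,130),(b,260,180))]))
E
```

```text
s7 185 bar dir deg 1.35 x 0.501 0.645
s8 126 bar dir deg 0.94 x 0.523 0.645
```

View pics/s78.png

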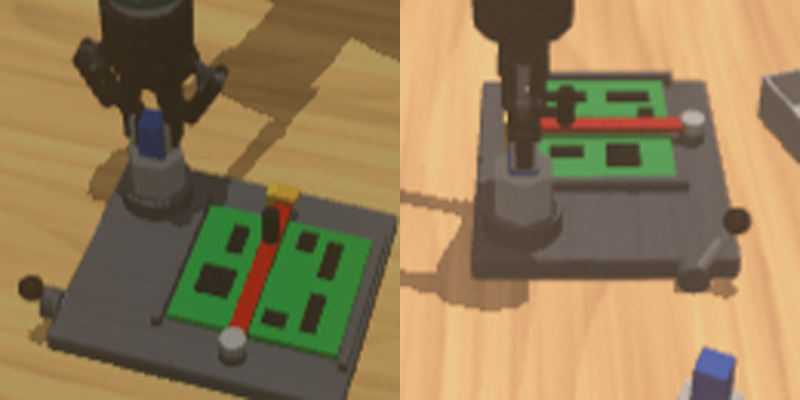

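The sleeve sits flush on the boss in both views, at (157,190) and (520,205). The bar end lies in the brass catch and the other socket is standing upright. I'll hand in.

```bash
python3 -c "
from bench import ctrl
print(ctrl.close_job())"
```

```text
the job is handed in; nothing more can be done
None
```

The job is handed in with the latch shut in its catch. The first socket I tried (the one nearer the robot) fitted and is fully down on the nut, still gripped. I never moved the other socket, so it was not tried on the nut.

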